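# Flip the status flag of the empty sample station

## Robot

A 7-joint arm with a two-finger parallel gripper is mounted at the origin on a cart in front of the work surface, level with it; the furniture and walls round the work are solid. World frame = base frame: x ahead of the robot, y to its left, z up, the work surface at z = 0. Lengths are in m, angles in rad, forces in N, time in s.
With the tool pointing down it reaches from about 0.4 to 0.9 m from the base axis. Payload 5.6 kg.
Tool frame: the origin (TCP) lies midway between the tips of the shut fingers; the grasp point (between the pads) lies 19 mm behind it; z points along the fingers, y is the line along which they close (so a half turn about z gives the same grasp; the last joint's range is limited). The gripper opens to 92 mm and grips with 3 to 60 N. Pads are 20 mm wide; open, the fingers measure 128 mm over their backs; the gripper's body (75 mm by 189 mm) begins 69 mm behind the grasp point.
Start: joints at [-1.332, 0.468, -0.012, 1.603, 0.006, 1.071, -0.056], TCP at [0.181, 0.624, 0.215] pointing down, gripper open.
Joint ranges: [-2.53, 2.53], [-0.31, 2.02], [-1.57, 1.55], [0.28, 2.44], [-1.29, 4.43], [0.15, 1.84], [-2.92, 2.92]. Speed limits (rad/s): [2.57, 2.57, 3.14, 3.14, 3.14, 3.14, 3.14].

## Interface

Orientations are given as [roll, pitch, yaw] about the fixed x, y, z axes, in that order (R = Rz(yaw) Ry(pitch) Rx(roll)).
In Python, from rig import robot gives the robot as it stands. The module is installed in compiled form; this text tells all that it offers. Calls block until the motion is done:
- robot.move_ptp(position, orientation): joint-space move of the TCP to a pose.
- robot.move_straight(position, max_speed=0.15, attitude=None, until_force=None): straight line of the TCP; attitude=None keeps the orientation; max_speed is the mean speed in m/s. With until_force (N) it stops when the force on the tool has changed by that much, and returns True; else False.
- robot.move_joints(angles): joint-space move.
- robot.gripper_open() and robot.clamp(newtons=None): open the fingers fully, or close them until they stop; newtons is the grip in N (None keeps the last).
- robot.hold(seconds).
- robot.solve_ik(position, orientation): joint angles nearest the present ones, or None.
- robot.capture(name): name is "scene" or "top" or "wrist"; returns the picture (480x640x3 uint8, red, green, blue); there is no depth.
- robot.camera_params(name): a dict with "K" (3x3 intrinsics, pixels), "origin" and "orientation" of the camera in the world. Camera axes: x right, y down, z forward; pixel columns grow to the right and rows downward; lengths in m; the calibration is good to about 2 mm. The wrist camera is an equidistant fisheye: a pixel r from the principal point sees the ray r / f radians off the axis. A picture is of the moment at which its call begins: read the wrist's pose just before it. camera_params takes no time and is no camera call; for the wrist camera it gives the pose at the moment of the call.
A pose or a line that the arm cannot do raises robot.MotionError and nothing moves.
- robot.finish_job(): hands the job in; it is judged then, once.
Readings, each from a call of its own:
- robot.current_clock(): time.
- robot.current_joint_positions(): joint angles.
- robot.current_qd(): joint speeds.
- robot.current_joint_torque(): joint torques, N m.
- robot.current_position(): TCP position.
- robot.current_eef_rot(): TCP orientation.
- robot.current_ft_force(): force on the tool from outside, world axes, zero at the start.
- robot.current_wrist_torque(): the same for the moment, N m.
- robot.current_grip_width(): finger opening in m.
- robot.current_gripper_force(): force on a finger pad.
Only numpy, scipy, OpenCV 4.12 (cv2) and the standard library are available. Lean on these libraries where they do the work, as an engineer would, in place of code of your own. Each camera call takes 0.05 s, during which the arm holds its last target. There are 200 camera calls.

## Task

One of the two flag stands has no bottle in its round nest. With your fingertips push that stand's white flag up from under its near edge, swing it right over its pivot, away from the robot, and press it fully down on the far side so that its ring mark shows. Nothing is to be picked up: do it gently so that the stand stays where it is on the bench, and leave the other stand's flag, its bottle and the other things alone.

Things in the scene. Friction and masses are not known exactly. Their poses are not given: they have to be found in the camera images.
- stand_empty: the stand whose nest is empty. Both stands are alike, loose, about 1.2 kg on rubber feet. Aluminium base plate, x = -50 to +80, y = -50 to +107 mm, top 10 mm above the bench. Origin: on the bench under the middle of the flag's pivot; x away from the robot (yaw up to 0.25 rad either way), y to the robot's left, z up. The flag is on its right part, the nest on its left part
- stand_empty_pivot (a point): middle of the flag's pivot axis, 75 mm above the bench; axes as the stand's. The pivot runs along y between two upright side cheeks (inner faces at y = -36 and +36 mm, outer parts to 46 mm; x = -55 to +60 mm; tops 90 mm above the bench), so the fingers work in the 72 mm gap between them. Round rests 16 mm wide at x = -42 and +42 mm (y = 0, tops 72.5 mm high) carry the lying flag
- stand_empty_nest (a point): floor centre of the empty round grey nest to the left of the flag, at x = 15, y = 76, 12 mm above the bench; nest 52 mm wide outside, 43 mm inside, rim 24 mm above the bench
- flag_empty (a joint): angle of the empty stand's flag (rad): 0 = lying level towards the robot (stand's -x), bar mark up; pi/2 = upright; pi = lying level away from the robot, ring mark up (stops at 0 and pi). Starts between 0 and 0.2. Friction hinge (0.03 N m, flag 40 g): it stays at any angle where it is left, so it must be pushed all the way down
- flag_empty_edge (a point): middle of the flag's free edge, 66 mm from the pivot. Flag: white plate 60 mm wide along the pivot, 5 mm thick, with a round bead 8 mm thick along its free edge (its outside 70 mm from the pivot). Lying near: bead's underside 71 mm above the bench, the outer 20 mm free underneath. About 1 N under the edge swings it up. Lying far: its top face is 77.5 mm above the bench
- sample_bottle: white bottle 37 mm wide, 94 mm high, standing loose in the nest of the other stand (at that stand's x = 15, y = 76 mm), its top 106 mm above the bench; origin under its base centre
- flag_full_edge (a point): middle of the free edge of the other stand's flag
- stand_full: the other stand, whose nest holds the bottle; the same shape and frame. (Above both stands, nearer the robot, the fume hood's raised sash crosses from side to side: its lower rail is 0.33 to 0.36 m ahead of the robot's base and 0.55 m above the bench; the arm has to pass beneath it, the hand leaning back)
- flag_full (a joint): angle of the other stand's flag, same meaning; starts between 0 and 0.2; to be left alone
- film_roll: white film roll 54 mm wide, 52 mm high, standing loose to the right of the stands; origin under its centre; leave alone
- blue_bottle: small white bottle with blue cap, 31 mm wide, 78 mm high, standing loose behind the stands; origin under its centre; leave alone

How it is judged:
On the way:
1. the fingers swing the empty stand's flag up off its near side (value of joint flag_empty above 0.8 rad and contact force between the fingers and stand_empty above 0.1 N), for 0.02 s.
At the end, for the whole second after the job is handed in: the empty stand's flag lies on its far side (joint over 3.0 rad), its stand flat on the bench, at rest and within 12 mm of where it stood; the other stand, its flag and the sample bottle within 20 mm, the film roll and blue-capped bottle within 30 mm of where they were (value of joint flag_empty above 3 rad and distance of stand_empty from where it was at the start of the episode below 0.012 m and height (world z) of stand_empty below 0.006 m and angle between stand_empty's own z axis and vertical below 0.05 rad and linear speed of stand_empty below 0.02 m/s and distance of each of flag_full_edge, sample_bottle, stand_full from where it was at the start of the episode below 0.02 m and angle between sample_bottle's own z axis and vertical below 0.15 rad and distance of each of film_roll, blue_bottle from where it was at the start of the episode below 0.03 m); the robot touches nothing.
It fails at once if the empty stand is lifted, tipped or shoved more than 12 mm (height (world z) of stand_empty above 0.015 m or angle between stand_empty's own z axis and vertical above 0.2 rad or distance of stand_empty from where it was at the start of the episode above 0.012 m).
It fails at once if the stand or its flag is pushed harder than 40 N (contact force between the arm and stand_empty above 40 N).
It fails at once if the other stand, its flag or its bottle is moved or lifted (distance of any of flag_full_edge, stand_full, sample_bottle from where it was at the start of the episode above 0.02 m).
It fails at once if the film roll or the blue-capped bottle is moved or lifted (distance of any of film_roll, blue_bottle from where it was at the start of the episode above 0.03 m).
It also fails if it takes over 37 s, if anything falls off the work surface, if the arm or the gripper's body presses on something with over 40 N, if the wrist force passes 120 N, or if a joint passes its speed limit or range.

## Working session

There is one attempt and no reset: what is moved stays moved. The work goes in short steps, each a Python script; the robot and the scene stay as the last script left them, time stands still between calls to the robot, and variables do not carry over. Pictures are saved under pics/ and viewed, at most 10 in all, crops included, and the job is handed in when it is done.

```bash
mkdir -p pics
python3 - <<'E'
from rig import robot
import cv2
for n in("top","scene"):
    im=robot.capture(n); cv2.imwrite(f"pics/{n}0.png",im[:,:,::-1]); p=robot.camera_params(n); print(n,p)
print(robot.current_clock(),robot.current_position(),robot.current_eef_rot())
E
```

```text
top {'K': array([[550.29680396,   0.        , 321.02565834],
       [  0.        , 550.29680396, 236.68176504],
       [  0.        ,   0.        ,   1.        ]]), 'origin': array([0.40279988, 0.22506955, 1.05822804]), 'orientation': array([-2.95289392,  0.00389893, -1.57426146])}
scene {'K': array([[473.45161206,   0.        , 315.34740476],
       [  0.        , 473.45161206, 240.7461154 ],
       [  0.        ,   0.        ,   1.        ]]), 'origin': array([ 0.13656827, -0.23003606,  0.86508174]), 'orientation': array([-2.47723298, -0.00785281, -0.7748489 ])}
0.1 [0.18068609 0.62384504 0.2137418 ] [-3.14004367e+00  1.23336249e-04  2.85972124e+00]
```

View pics/top0.png

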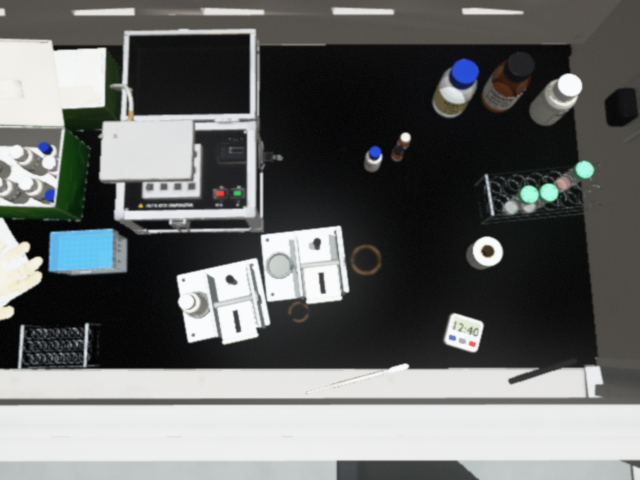

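View pics/scene0.png

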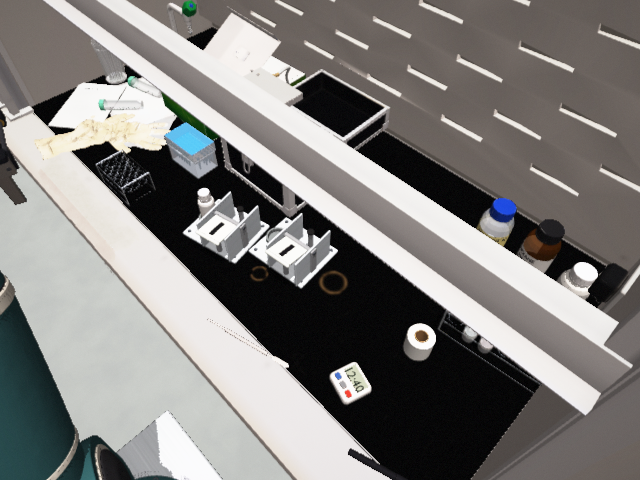

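The top view shows the empty stand at about (305,265), with its nest at (279,264). The full stand is at about (222,300), with its bottle at (192,303). I'll zoom in for the corners.

Run:
```python
import cv2
im=cv2.imread("pics/top0.png")[215:315,250:355]
cv2.imwrite("pics/crop.png",cv2.resize(im,None,fx=6,fy=6,interpolation=cv2.INTER_CUBIC)[:600])
```

```text
(no output)
```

View pics/crop.png

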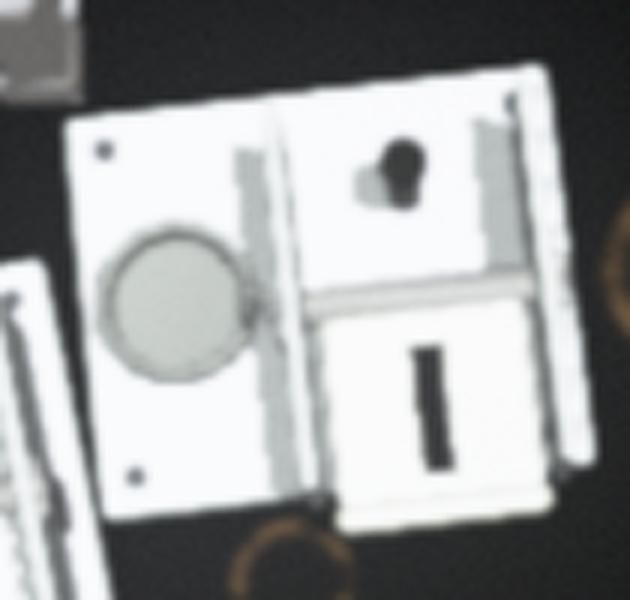

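```bash
cat > h.py <<'E'
import numpy as np
from scipy.spatial.transform import Rotation as Ro
from rig import robot
def ray(cam,uv,z):
    p=robot.camera_params(cam); d=Ro.from_euler('xyz',p['orientation']).apply(np.linalg.inv(p['K'])@[uv[0],uv[1],1]); o=np.array(p['origin'])
    return o+d*(z-o[2])/d[2]
E
python3 - <<'E'
from h import *
from scipy.optimize import least_squares
f=[((66,120),(.08,.107,.01)),((105,520),(-.05,.107,.01)),((178,302),(.015,.076,.022)),((404,158),(.042,0,.0725)),((422,293),(0,0,.078))]
P=np.array([ray("top",(250+(u+.5)/6-.5,215+(v+.5)/6-.5),q[2])[:2] for (u,v),q in f]); Q=np.array([q[:2] for _,q in f])
def m(s,q): c,S=np.cos(s[2]),np.sin(s[2]); return q@np.array([[c,S],[-S,c]])+s[:2]
r=least_squares(lambda s:(m(s,Q)-P).ravel(),[.45,.25,0]); print(r.x,(m(r.x,Q)-P)*1e3)
c,S=np.cos(r.x[2]),np.sin(r.x[2])
for b in[(338,522),(552,500)]:
    w=ray("top",(250+(b[0]+.5)/6-.5,215+(b[1]+.5)/6-.5),.08)[:2]-r.x[:2]; print(np.array([[c,S],[-S,c]])@w)
for z in (0,.1,.11): print(ray("top",(192,300),z))
s=r.x
Y=s[2]
for pitch in np.radians([0,20,30,40,50,60,70,80,90]):
  # tool z tilted forward: pointing down-> pitch forward
  out=[]
  for lx,lz in((-.12,.03),(-.08,.06),(-.05,.12),(0,.16),(.05,.12)):
    for roll in (0,np.pi):
      R=Ro.from_euler('z',Y)*Ro.from_euler('y',-pitch)*Ro.from_euler('x',np.pi)*Ro.from_euler('z',roll)
      pos=np.r_[m(s,np.array([[lx,0]]))[0],lz]
      q=robot.solve_ik(pos,R.as_euler('xyz'))
      out.append('Y' if q is not None else '-')
  print(np.degrees(pitch),R.apply([0,0,1]).round(2),''.join(out))
E
```

```text
[0.54103141 0.23057953 0.11893925] [[ 0.13261172  0.516747  ]
 [-0.00644216 -0.35990658]
 [ 0.45787867 -0.12440255]
 [-0.50436273 -0.20711638]
 [-0.07968551  0.17467852]]
[-0.0648245   0.03272966]
[-0.06613484 -0.03075559]
[0.48234489 0.47632121 0.        ]
[0.47482808 0.45257853 0.1       ]
[0.4740764  0.45020427 0.11      ]
0.0 [ 0. -0. -1.] YYYYYYYYYY
20.0 [ 0.34  0.04 -0.94] YYYYYYYYYY
29.999999999999996 [ 0.5   0.06 -0.87] --YYYYYYYY
40.0 [ 0.64  0.08 -0.77] ----YYYYYY
50.0 [ 0.76  0.09 -0.64] ------YYYY
59.99999999999999 [ 0.86  0.1  -0.5 ] --------YY
70.0 [ 0.93  0.11 -0.34] --------YY
80.0 [ 0.98  0.12 -0.17] --------YY
90.0 [ 0.99  0.12 -0.  ] --------YY<sys>:0: UserWarning: Gimbal lock detected. Setting third angle to zero since it is not possible to uniquely determine all angles.
```

Pose fit residuals are under 0.5 mm: stand_empty is at (0.541, 0.231), yaw 0.119. Next I'll check the arm geometry near the sash by probing IK.

```bash
cat >> h.py <<'E'
S=np.array([0.5410,0.2306]); Y=0.119
def pose(lx,lz,t,ly=0.,flip=0):
    "stand-local TCP + forward tilt t (rad) -> world position, rpy"
    c,s=np.cos(Y),np.sin(Y)
    R=Ro.from_euler('z',Y)*Ro.from_euler('y',-t)*Ro.from_euler('x',np.pi)*Ro.from_euler('z',flip)
    return np.array([S[0]+c*lx-s*ly,S[1]+s*lx+c*ly,lz]),R.as_euler('xyz')
E
python3 - <<'E'
from h import *
from scipy.optimize import least_squares
rng=np.random.default_rng(0); D=[(robot.current_joint_positions(),robot.current_position(),Ro.from_euler('xyz',robot.current_eef_rot()))]
while len(D)<60:
    p=np.array([rng.uniform(.3,.7),rng.uniform(-.1,.5),rng.uniform(.1,.35)]); e=Ro.from_euler('z',rng.uniform(-.3,.3))*Ro.from_euler('y',-rng.uniform(0,.6))*Ro.from_euler('x',np.pi)*Ro.from_euler('z',rng.choice([0,np.pi]))
    q=robot.solve_ik(p,e.as_euler('xyz'))
    if q is not None: D.append((np.array(q),p,e))
Q=np.array([d[0] for d in D]);P=np.array([d[1] for d in D]);R=[d[2] for d in D]
def fk(v,Q,s,pts=False):
    d,a1,L1,a2,L2,a3,L3,o1,o7=v; n=len(Q); Rz=lambda i:Ro.from_euler('z',Q[:,i]*s[i]); Ry=lambda i:Ro.from_euler('y',Q[:,i]*s[i])
    T=Ro.from_euler('z',Q[:,0]*s[0]+o1)*Ry(1); sh=np.tile([0,0,d],(n,1))
    T=T*Rz(2); el=sh+T.apply([a1,0,L1]); T=T*Ry(3); wr=el+T.apply([a2,0,L2])
    T=T*Rz(4)*Ry(5); tc=wr+T.apply([a3,0,L3]); return (sh,el,wr,tc,T) 
best=None
import itertools
for s in itertools.product((1,-1),repeat=4):
    sg=[s[0],1,s[1],1,s[2],1,1]
    for o in (0,np.pi,1.3,-1.3):
        r=least_squares(lambda v:(fk(v,Q,sg)[3]-P).ravel(),[.3,0,.3,0,.35,0,.3,o,0],loss='soft_l1')
        if best is None or r.cost<best[0].cost: best=(r,sg)
r,sg=best; print(r.cost,r.x.round(3),sg,np.abs(fk(r.x,Q,sg)[3]-P).max(0))
np.set_printoptions(precision=3,suppress=True)
np.savez('fk.npz',v=r.x,s=sg)
for lx,lz,t in [(-.15,.1,.4),(-.1,.05,.4),(-.08,.055,.5),(-.08,.055,.6),(-.08,.055,.65),(-.08,.055,.7),(-.05,.13,.5),(0,.15,.3),(.05,.12,0),(.05,.09,0)]:
  for fl in (0,np.pi):
    q=robot.solve_ik(*pose(lx,lz,t,flip=fl))
    if q is None: print(lx,lz,t,fl,None);continue
    f=fk(r.x,np.array([q]),sg); el,wr=f[1][0],f[2][0]; k=(.345-el[0])/(wr[0]-el[0])
    print(lx,lz,t,fl,np.array(q),'el',el,'wr',wr,'z@rail',el[2]+k*(wr[2]-el[2]) if 0<k<1 else k)
E
```

```text
0.0017742517800305446 [ 0.304  0.001  0.519 -0.014  0.475 -0.001  0.337 -0.049  0.   ] [-1, 1, -1, 1, -1, 1, 1] [0.01696643 0.01357331 0.00485358]
-0.15 0.1 0.4 0 None
-0.15 0.1 0.4 3.141592653589793 None
-0.1 0.05 0.4 0 [-0.071  0.479 -0.675  2.336  1.495  0.487  2.805] el [0.24  0.006 0.764] wr [0.332 0.228 0.355] z@rail 1.1403960650067593
-0.1 0.05 0.4 3.141592653589793 [-0.782  0.377  0.134  2.379  1.298  0.161 -0.243] el [0.143 0.128 0.786] wr [0.313 0.221 0.353] z@rail 1.185093395957359
-0.08 0.055 0.5 0 [-0.846  0.394  0.192  2.404  1.968  0.202  2.213] el [0.14  0.143 0.783] wr [0.302 0.219 0.343] z@rail 1.2618736194557754
-0.08 0.055 0.5 3.141592653589793 [-0.787  0.392  0.125  2.4    1.921  0.225 -0.874] el [0.147 0.134 0.783] wr [0.304 0.22  0.343] z@rail 1.2647273673893893
-0.08 0.055 0.6 0 None
-0.08 0.055 0.6 3.141592653589793 None
-0.08 0.055 0.65 0 None
-0.08 0.055 0.65 3.141592653589793 None
-0.08 0.055 0.7 0 None
-0.08 0.055 0.7 3.141592653589793 None
-0.05 0.13 0.5 0 [-1.218  0.277  0.663  2.335  0.404  0.152 -2.45 ] el [0.056 0.131 0.803] wr [0.327 0.212 0.421] z@
[... 345 characters left out ...]
0.674  0.314  0.175  2.055  0.126  0.503  1.073] el [0.131 0.094 0.797] wr [0.446 0.23  0.469] z@rail 0.5745990626436146
0.05 0.12 0 0 [-0.881  0.612  0.626  1.745 -0.434  0.927 -1.527] el [0.202 0.22  0.728] wr [0.588 0.236 0.454] z@rail 0.6265480936593718
0.05 0.12 0 3.141592653589793 [-0.517  0.547  0.113  1.72  -0.076  0.88   1.319] el [0.241 0.122 0.747] wr [0.597 0.242 0.455] z@rail 0.6618365235073621
0.05 0.09 0 0 [-0.867  0.651  0.607  1.76  -0.466  0.878 -1.504] el [0.216 0.229 0.716] wr [0.589 0.237 0.423] z@rail 0.6148521428511126
0.05 0.09 0 3.141592653589793 [-0.508  0.585  0.101  1.735 -0.076  0.826  1.318] el [0.258 0.127 0.736] wr [0.597 0.242 0.425] z@rail 0.6559953697298659
```

The sash matters: the forearm would cross the rail with a vertical tool at the far side, so the hand must lean back more as the flag goes over. I'll refine the arm model and plan all the waypoints with clearance.

```bash
cat > arm.py <<'E'
from h import *
from scipy.optimize import least_squares
sg=np.array([-1,1,-1,1,-1,1,-1])
LO=np.array([-2.53,-.31,-1.57,.28,-1.29,.15,-2.92]);HI=np.array([2.53,2.02,1.55,2.44,4.43,1.84,2.92])
def fk(v,Q):
    Q=np.atleast_2d(Q)*sg; E=lambda a,i:Ro.from_euler(a,Q[:,i])
    T=Ro.from_rotvec(v[0:3])*E('z',0); p=np.tile(v[3:6],(len(Q),1)); T=T*E('y',1)
    T=T*E('z',2); el=p+T.apply(v[6:9]); T=T*E('y',3); w=el+T.apply(v[9:12]); T=T*E('z',4)*E('y',5); w2=w+T.apply(v[12:15]); T=T*E('z',6)*Ro.from_rotvec(v[15:18]); 
    return p,el,w,w2+T.apply(v[18:21]),T
E
python3 - <<'E'
from arm import *
rng=np.random.default_rng(0); D=[]
while len(D)<100:
    p=np.array([rng.uniform(.3,.7),rng.uniform(-.1,.5),rng.uniform(.1,.35)]); e=Ro.from_euler('z',rng.uniform(-.3,.3))*Ro.from_euler('y',-rng.uniform(0,.8))*Ro.from_euler('x',np.pi)*Ro.from_euler('z',rng.choice([0,np.pi]))
    q=robot.solve_ik(p,e.as_euler('xyz'))
    if q is not None: D.append((np.array(q),p,e))
Q=np.array([d[0] for d in D]);P=np.array([d[1] for d in D]);R=Ro.concatenate([d[2] for d in D])
for s7 in(1,-1):
  for o in (0,np.pi/2,np.pi,-np.pi/2):
    sg[6]=s7
    def res(v):
        f=fk(v,Q); return np.r_[(f[3]-P).ravel(),.2*(R.inv()*f[4]).as_rotvec().ravel()]
    v0=np.zeros(21); v0[2]=-.05;v0[5]=.304;v0[8]=.519;v0[11]=.475;v0[14]=.337;v0[17]=o
    r=least_squares(res,v0)
    print(s7,o,r.cost)
    if r.cost<1e-4: print(r.x.round(4),np.abs(r.fun).max()); np.savez('fk.npz',v=r.x,s7=s7)
E
```

```text
1 0 3.4881065629910877
1 1.5707963267948966 3.4881065748200824
1 3.141592653589793 3.482427371687825
1 -1.5707963267948966 3.482427371757127
-1 0 0.004528858513046036
-1 1.5707963267948966 0.00452885851304621
-1 3.141592653589793 0.004528858513046174
-1 -1.5707963267948966 0.004528858513049179
```

```bash
cat > arm.py <<'E'
from h import *
from scipy.optimize import least_squares
import os
sg=np.array([-1,1,-1,1,-1,1,-1])
LO=np.array([-2.53,-.31,-1.57,.28,-1.29,.15,-2.92]);HI=np.array([2.53,2.02,1.55,2.44,4.43,1.84,2.92])
def fk(v,Q):
    "points shoulder, elbow, wrist, tcp and tool rotation; v: per joint a small rotation and an offset"
    Q=np.atleast_2d(Q)*sg; T=Ro.identity(len(Q)); p=np.zeros((len(Q),3)); pts=[]
    for i,a in enumerate('zyzyzyz'):
        p=p+T.apply(v[6*i:6*i+3]); T=T*Ro.from_rotvec(v[6*i+3:6*i+6])*Ro.from_euler(a,Q[:,i]); pts.append(p)
    p=p+T.apply(v[42:45]); T=T*Ro.from_rotvec(v[45:48])
    return pts[1],pts[3],pts[5],p,T
if os.path.exists('fk.npy'): V=np.load('fk.npy')
E
python3 - <<'E'
from arm import *
rng=np.random.default_rng(0); D=[]
while len(D)<150:
    p=np.array([rng.uniform(.3,.7),rng.uniform(-.1,.5),rng.uniform(.1,.35)]); e=Ro.from_euler('z',rng.uniform(-.3,.3))*Ro.from_euler('y',-rng.uniform(0,.8))*Ro.from_euler('x',np.pi)*Ro.from_euler('z',rng.choice([0,np.pi]))
    q=robot.solve_ik(p,e.as_euler('xyz'))
    if q is not None: D.append((np.array(q),p,e))
Q=np.array([d[0] for d in D]);P=np.array([d[1] for d in D]);R=Ro.concatenate([d[2] for d in D])
def res(v):
    f=fk(v,Q); return np.r_[(f[3]-P).ravel(),.2*(R.inv()*f[4]).as_rotvec().ravel(),1e-4*(v-v0)]
v0=np.zeros(48); v0[5]=-.05;v0[8]=.304;v0[20]=.519;v0[32]=.475;v0[44]=.337
r=least_squares(res,v0); print(r.cost,np.abs(r.fun).max()); print(r.x.reshape(8,6).round(3)); np.save('fk.npy',r.x)
f=fk(r.x,robot.current_joint_positions()); print(f[3],robot.current_position())
E
```

```text
6.177044217507754e-09 7.853981643110934e-05
[[-0.     0.     0.001  0.     0.    -0.025]
 [ 0.    -0.014  0.305  0.     0.     0.025]
 [-0.    -0.014  0.001 -0.    -0.     0.   ]
 [ 0.    -0.002  0.52   0.    -0.    -0.   ]
 [-0.    -0.002 -0.001 -0.     0.     0.   ]
 [ 0.    -0.     0.474  0.     0.     0.   ]
 [ 0.    -0.    -0.004 -0.    -0.     0.785]
 [-0.    -0.     0.333  0.     0.     0.785]]
[[0.18068609 0.62384504 0.2137418 ]] [0.18068609 0.62384504 0.2137418 ]
```

```bash
cat > plan.py <<'E'
from arm import *
np.set_printoptions(precision=3,suppress=True)
def wp(th,t,rho_end=.052):
    n=np.array([np.cos(t),np.sin(t)]);d=np.array([np.sin(t),-np.cos(t)]);o=np.array([-np.cos(th),np.sin(th)]);ta=np.array([np.sin(th),np.cos(th)]);pv=np.array([0,.075])
    if th+t<np.pi/2: c=pv+.066*o-.014*n+.009*d
    else:
        k=np.clip((th+t-np.pi/2)/1.5,0,1); c=pv+(.057*(1-k)+rho_end*k)*o-(.0025+.0015*(1-k)+.010*abs(np.sin(th+t)))*ta
    return (c[0],c[1],t)
def ik(W,q0,reg=2e-2,flip=0):
    p,e=pose(*W,flip=flip); R=Ro.from_euler('xyz',e)
    def f(q):
        g=fk(V,q); return np.r_[(g[3][0]-p),.2*(R.inv()*g[4][0]).as_rotvec(),1e-4*reg/2e-2*(q-q0)]
    r=least_squares(f,np.clip(q0,LO+.021,HI-.021),bounds=(LO+.02,HI-.02)); return r.x,np.abs(r.fun[:6]).max()
def clear(q):
    s,e,w,c,_=[x[0] if i<4 else x for i,x in enumerate(fk(V,q))]
    L=np.r_[np.linspace(e,w,60),np.linspace(w,c,60)]
    dx=np.maximum(np.maximum(.33-L[:,0],L[:,0]-.36),0); dz=np.maximum(.55-L[:,2],0); return np.hypot(dx,dz).min()
TH=np.linspace(0,np.pi,17)
def path(t0,t1,pw=1):
    ts=t0+(t1-t0)*(TH/np.pi)**pw
    a=wp(0,t0); return [(a[0]-.045,a[1]-.012,t0-.08),(a[0]-.012,a[1]-.010,t0)]+[wp(h,t) for h,t in zip(TH,ts)]
E
cat > srch.py <<'E'
from plan import *
for uv in((238,341),(258,337),(268,322)): print(ray("top",uv,.08))
rng=np.random.default_rng(1); best=None
qs=robot.current_joint_positions()
for t0,t1,pw in((.45,.85,1),(.5,.9,1),(.5,.95,.6),(.45,.9,.6)):
  Wp=path(t0,t1,pw)
  for k in range(16):
    q=rng.uniform(LO,HI); q[[0,1,2,3,5]]=[rng.uniform(-1.5,.3),.4,rng.uniform(-.8,.8),2.3,.3]; qq=[]
    for fl in [rng.choice([0,np.pi])]:
      for W in Wp:
        q,e=ik(W,q,flip=fl)
        if e>1e-3: break
        qq.append(q)
    if len(qq)<len(Wp): continue
    qq=np.array(qq); c=min(map(clear,qq)); st=np.abs(np.diff(qq,axis=0)).max()
    if st>.6: continue
    m=np.minimum(qq-LO,HI-qq).min(); sc=c-.05*max(0,st-.35)
    print(t0,t1,pw,fl,c,st,m,np.abs(qq[0]-qs).max())
    if best is None or sc>best[0]: best=(sc,t0,t1,pw,fl,qq)
print(best); np.savez('plan.npz',qq=best[5],par=np.array(best[1:5]))
print([clear(q) for q in best[5]])
E
timeout 500 python3 srch.py
```

```text
[0.405 0.374 0.08 ]
[0.411 0.339 0.08 ]
[0.437 0.322 0.08 ]
0.45 0.85 1 0.0 0.0243919070433252 0.30688629892569685 0.020069926493891277 2.9562359757088883
0.45 0.85 1 0.0 0.024409491069360658 0.30697704709397167 0.020023717644419126 2.9562821845583604
0.45 0.85 1 3.141592653589793 0.03589964674900393 0.49545596066765785 0.020001263031646177 1.1433861216712082
0.45 0.85 1 3.141592653589793 0.03582166277918389 0.49538648986175304 0.020002737944418203 1.1434269196521991
0.45 0.85 1 0.0 0.005954102142528395 0.20298082573527387 0.07511182401430005 2.9011940781884795
0.45 0.85 1 0.0 0.02440326926769974 0.3070182550921994 0.020000000015073294 2.9563059021877063
0.45 0.85 1 0.0 0.020135845816801536 0.27585379529658227 0.038392310883112124 2.9379135913196675
0.45 0.85 1 0.0 0.008095666282582686 0.2161516941460444 0.06939056067312643 2.906915341529653
0.45 0.85 1 3.141592653589793 0.023664758170148553 0.2994382025107296 0.06317900944949706 1.314089928566443
0.5 0.9 1 3.141592653589793 0.030996495566819923 0.2589376202673981 0.02890574726165207 1.56433302761528
0.5 0.9 1 3.141592653589793 0.004
[... 4212 characters left out ...]
-1.27 ],
       [-0.542,  0.561, -0.105,  2.328,  2.454,  0.719, -1.308]]))
[np.float64(0.09296212132991967), np.float64(0.08265530759192047), np.float64(0.07754219012965125), np.float64(0.0827057856174039), np.float64(0.08560509180741621), np.float64(0.08645366987157184), np.float64(0.08537414458792997), np.float64(0.0830517439572805), np.float64(0.08100709988507931), np.float64(0.07773113544502407), np.float64(0.07356527192178794), np.float64(0.06893698529888702), np.float64(0.06416119663377146), np.float64(0.05967484086789363), np.float64(0.0544843715621441), np.float64(0.05161361805137234), np.float64(0.0483591188169628), np.float64(0.044692174936359304), np.float64(0.04050143492165637)]
```

```bash
cat >> plan.py <<'E'
def ik(W,q0,reg=1,flip=0,wx=3e-3):
    p,e=pose(*W,flip=flip); R=Ro.from_euler('xyz',e)
    def f(q):
        g=fk(V,q); s=[1/3e-4]*3
        return np.r_[(g[3][0]-p)*3e3,(R.inv()*g[4][0]).as_rotvec()*6e2,.1*reg*(q-q0),wx*1e3*max(0,.115-clear(q))]
    r=least_squares(f,np.clip(q0,LO+.041,HI-.041),bounds=(LO+.04,HI-.04)); return r.x,max(np.abs(r.fun[:3]).max()/3e3,np.abs(r.fun[3:6]).max()/3e3)
E
sed -i 's/range(16)/range(10)/; s/^for t0,t1,pw.*/for t0,t1,pw in((.45,.85,1),(.5,.9,1),(.48,.95,.8)):/' srch.py
timeout 560 python3 srch.py
```

```text
[0.405 0.374 0.08 ]
[0.411 0.339 0.08 ]
[0.437 0.322 0.08 ]
0.45 0.85 1 0.0 0.07169851875885068 0.4566937580949315 0.040000000000000036 2.9363059021797513
0.45 0.85 1 0.0 0.07169851875883816 0.45668692723924825 0.040000000000000036 2.936305902202779
0.45 0.85 1 3.141592653589793 0.07169851884247107 0.47592591926060535 0.040000000000000036 1.1835210345769138
0.45 0.85 1 3.141592653589793 0.07169851884247415 0.4759227004992055 0.040000000000000036 1.1835242533584744
0.45 0.85 1 0.0 0.07169851875887874 0.4567338816119372 0.040000000000000036 2.9363059021756115
0.45 0.85 1 0.0 0.07169851875889262 0.4566775861075415 0.040000000000000036 2.936305902202779
0.45 0.85 1 0.0 0.07169851875885291 0.4566966968274179 0.040000000000000036 2.936305902202779
0.5 0.9 1 0.0 0.07969816640762914 0.31033171478159804 0.040000000000000036 2.6980470166747685
0.5 0.9 1 3.141592653589793 0.079698382529733 0.3103336909613192 0.040000000000000036 1.5663608018092456
0.5 0.9 1 3.141592653589793 0.07969836390653526 0.3103333730020017 0.04000000000000015 1.566361102364746
0.5 0.9 1 3.141592653589793 0.07969823487288
[... 2038 characters left out ...]
-2.385],
       [-1.377,  0.798,  0.912,  2.376,  3.196,  0.54 , -2.393]]))
[np.float64(0.07969840994155636), np.float64(0.0818462148819095), np.float64(0.08603249492773173), np.float64(0.09080758208727657), np.float64(0.09135007851180683), np.float64(0.09244987019285307), np.float64(0.09337873283131308), np.float64(0.09423196878997239), np.float64(0.09423400540115791), np.float64(0.09260316494484998), np.float64(0.09085244956410822), np.float64(0.0896637350426342), np.float64(0.09013212781602827), np.float64(0.09376972846335999), np.float64(0.1013440654005819), np.float64(0.11008947390672932), np.float64(0.11619049961262247), np.float64(0.12321477898025911), np.float64(0.13127282414247116)]
```

```bash
cat > build.py <<'E'
from plan import *
z=np.load('plan.npz'); qq=z['qq']; fl=np.pi; t0,t1=.5,.9
Q=[]; 
for i,h in enumerate(np.linspace(0,np.pi,33)):
    q,e=ik(wp(h,t0+(t1-t0)*h/np.pi),(qq[2+i//2]+qq[min(2+(i+1)//2,18)])/2,reg=2,flip=fl,wx=1e-3); Q.append(q); assert e<5e-4
a=wp(0,t0); u,e1=ik((a[0]-.012,a[1]-.010,t0),Q[0],reg=.5,flip=fl); pre,e2=ik((a[0]-.045,a[1]-.012,t0-.08),u,reg=.5,flip=fl)
print('err',e1,e2,a,wp(np.pi,t1)); A=np.array([pre,u]+Q); np.save('A.npy',A); print(A[:3],A[-1])
print('steps',np.abs(np.diff(A,axis=0)).max(1)); print('clear',min(map(clear,A)),clear(pre),clear(u))
m=(A[1:]+A[:-1])/2; pm=fk(V,m)[3]; pa=fk(V,A)[3]; print('dev mm',np.linalg.norm(pm-(pa[1:]+pa[:-1])/2,axis=1)*1e3)
qs=np.array(robot.current_joint_positions())
for k in np.linspace(0,1,11):
    q=qs+(pre-qs)*k; s,e,w,c,T=fk(V,q); print(k,'tcp',c[0],'wr',w[0],'el',e[0],'cl',clear(q))
E
python3 build.py
```

```text
err 5.11731767661574e-08 6.203057114338239e-08 (np.float64(-0.07397132601902741), np.float64(0.0603897994025278), 0.5) (np.float64(0.052), np.float64(0.08533326909627484), 0.9)
[[-0.351  0.399 -0.39   2.4    1.572  0.369 -0.5  ]
 [-0.596  0.403 -0.101  2.4    1.872  0.312 -0.81 ]
 [-0.844  0.386  0.201  2.391  1.886  0.19  -0.836]] [-1.377  0.798  0.912  2.376  3.196  0.54  -2.393]
steps [0.31  0.302 0.017 0.014 0.04  0.017 0.01  0.025 0.044 0.061 0.077 0.076
 0.061 0.06  0.06  0.073 0.092 0.091 0.101 0.103 0.114 0.115 0.122 0.122
 0.11  0.109 0.05  0.05  0.025 0.025 0.026 0.026 0.026 0.027]
clear 0.07969833581048198 0.07969833581048198 0.08184632968504575
dev mm [1.619 1.887 0.017 0.021 0.062 0.025 0.01  0.016 0.03  0.051 0.081 0.085
 0.048 0.035 0.029 0.036 0.05  0.058 0.076 0.095 0.121 0.143 0.171 0.193
 0.187 0.191 0.072 0.072 0.021 0.022 0.023 0.024 0.027 0.029]
0.0 tcp [0.181 0.624 0.214] wr [0.181 0.624 0.544] el [0.086 0.221 0.771] cl 0.14951723419853646
0.1 tcp [0.254 0.579 0.188] wr [0.217 0.59  0.516] el [0.106 0.209 0.772] cl 0.11787088079954285
0.2 tcp [0.317 0.532 0.168
[... 191 characters left out ...]
 [0.411 0.438 0.136] wr [0.293 0.466 0.443] el [0.156 0.161 0.777] cl 0.0750047786452277
0.5 tcp [0.441 0.394 0.123] wr [0.306 0.422 0.422] el [0.169 0.143 0.778] cl 0.06811325991085344
0.6000000000000001 tcp [0.46  0.352 0.109] wr [0.314 0.376 0.404] el [0.18  0.123 0.78 ] cl 0.06444106577739557
0.7000000000000001 tcp [0.468 0.314 0.095] wr [0.316 0.331 0.387] el [0.188 0.103 0.781] cl 0.06379305443381274
0.8 tcp [0.464 0.279 0.08 ] wr [0.312 0.286 0.372] el [0.195 0.083 0.783] cl 0.06607301073969177
0.9 tcp [0.449 0.246 0.064] wr [0.303 0.242 0.36 ] el [0.199 0.062 0.784] cl 0.07142037965282004
1.0 tcp [0.423 0.216 0.048] wr [0.289 0.2   0.35 ] el [0.201 0.041 0.785] cl 0.07969833581048198
```

```bash
cat > entry.py <<'E'
from plan import *
import cv2
A=np.load('A.npy'); qs=np.array(robot.current_joint_positions())
v2,e2=ik((-.151,.12,.42,.048),A[0],reg=.5,flip=np.pi); v1,e1=ik((-.184,.17,.40,.152),(v2+qs)/2,reg=.5,flip=np.pi)
print(e1,e2,v1,v2)
ok=max(e1,e2)<1e-3; L=[qs,v1,v2,A[0]]
for a,b in zip(L,L[1:]):
    for k in np.linspace(0,1,6):
        q=a+(b-a)*k; c=fk(V,q)[3][0]; cl=clear(q); print(c,round(cl,3)); ok&=cl>.07 and not(c[0]>.375 and c[1]>.29 and c[2]<.15)
print(ok)
if ok:
    robot.clamp(5)
    for q in L[1:]:
        robot.move_joints(list(q)); print(robot.current_clock(),robot.current_ft_force(),robot.current_position(),robot.current_grip_width())
    cv2.imwrite('pics/pre.png',np.hstack([robot.capture('top')[100:400,100:500],robot.capture('scene')[150:450,100:500]])[:,:,::-1])
E
python3 entry.py
```

```text
6.001163378732688e-10 5.350717713348274e-09 [-0.813  0.179 -0.311  2.219  0.684  0.64   0.042] [-0.326  0.236 -0.582  2.358  1.036  0.484 -0.098]
[0.181 0.624 0.214] 0.15
[0.234 0.57  0.202] 0.128
[0.277 0.516 0.193] 0.118
[0.309 0.462 0.185] 0.117
[0.33  0.41  0.178] 0.124
[0.34 0.36 0.17] 0.136
[0.34 0.36 0.17] 0.136
[0.355 0.339 0.159] 0.13
[0.367 0.318 0.149] 0.125
[0.376 0.298 0.139] 0.12
[0.382 0.279 0.129] 0.117
[0.385 0.26  0.12 ] 0.114
[0.385 0.26  0.12 ] 0.114
[0.398 0.251 0.107] 0.107
[0.408 0.243 0.093] 0.1
[0.415 0.234 0.079] 0.093
[0.42  0.225 0.064] 0.086
[0.423 0.216 0.048] 0.08
False
```

```bash
sed -i 's/c\[2\]<.15/c[2]<.13/' entry.py; python3 entry.py | tail -4
```

```text
True
2.625 [-0.089  0.016 -0.523] [0.341 0.361 0.171] 0.0005214695103445448
3.25 [-0.898  0.31  -0.501] [0.386 0.262 0.12 ] 0.0006142652531924162
3.825 [-0.736  0.43   1.317] [0.423 0.219 0.049] 0.0006198783471188369
```

View pics/pre.png

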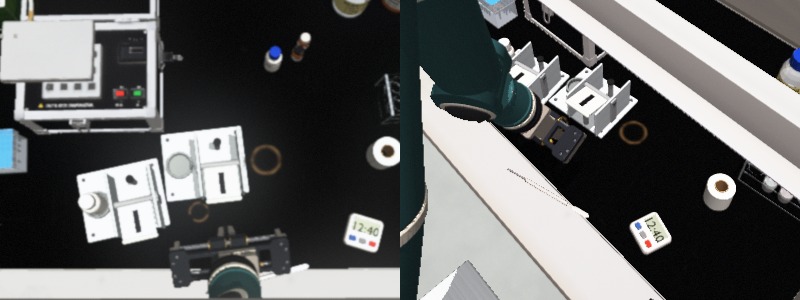

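The closed fingers are in front of the empty stand's flag (near top-crop pixel (225,235)) and nothing has been disturbed. Next is the swing up, watching the force.

Run:
```python
from plan import *
import cv2
A=np.load('A.npy'); f0=None
for i,q in enumerate(A[:17]):
    robot.move_joints(list(q)); f=robot.current_ft_force()
    if f0 is None or i==1: f0=f
    print(i,round(robot.current_clock(),2),f,(robot.current_position()-fk(V,q)[3][0])*1e3)
    if i>1 and np.linalg.norm(f-f0)>10: print('STOP');break
cv2.imwrite('pics/up.png',np.hstack([robot.capture('top')[100:400,100:500],robot.capture('scene')[150:450,100:500]])[:,:,::-1])
```

```text
0 4.17 [ 0.188 -0.219  0.193] [0.278 0.621 0.742]
1 4.58 [ 0.857  0.555 -0.236] [-0.573  0.603  0.039]
2 4.97 [-0.417  0.284 -0.819] [-0.702  0.568 -0.107]
3 5.22 [0.048 0.086 0.009] [-0.479 -0.155 -0.094]
4 5.47 [ 0.056 -0.194  0.031] [-0.075 -0.125  0.172]
5 5.72 [-1.115  0.199 -0.035] [0.014 0.005 0.045]
6 5.97 [-0.365  0.163  0.528] [0.141 0.063 0.155]
7 6.22 [-0.007 -0.021  0.407] [0.332 0.101 0.37 ]
8 6.47 [ 0.802 -0.102 -0.526] [0.169 0.132 0.169]
9 6.72 [ 0.132 -0.508  0.094] [0.039 0.184 0.034]
10 6.97 [ 0.14  -0.045 -0.702] [-0.058  0.171 -0.057]
11 7.22 [-0.733  0.846  0.605] [-0.146  0.18  -0.122]
12 7.47 [0.555 0.857 0.421] [-0.198  0.181 -0.138]
13 7.72 [ 0.795  0.808 -0.752] [-0.194  0.135 -0.118]
14 7.97 [ 0.421 -0.886  0.342] [-0.118  0.047 -0.096]
15 8.22 [-0.16  -1.128  0.37 ] [-0.129  0.01  -0.101]
16 8.47 [-1.155  0.636  0.291] [-0.106 -0.015 -0.082]
```

View pics/up.png

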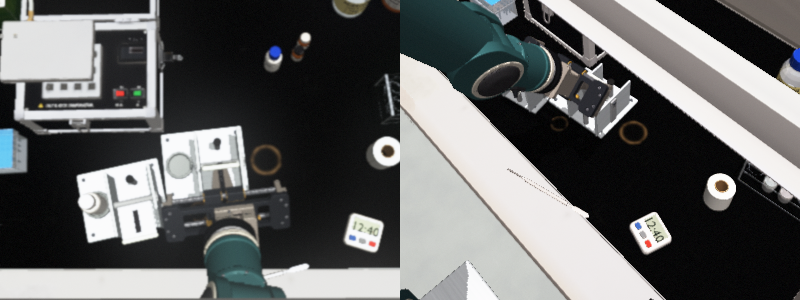

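The stand has not moved, but the flag's state isn't clear, so I'll zoom in on the top view.

Run:
```python
import cv2
im=cv2.imread("pics/up.png"); a=im[115:215,150:260]; b=im[40:140,530:640]
cv2.imwrite("pics/upz.png",cv2.resize(cv2.hconcat([a,b]),None,fx=3.6,fy=3.6,interpolation=cv2.INTER_CUBIC))
```

```text
(no output)
```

View pics/upz.png

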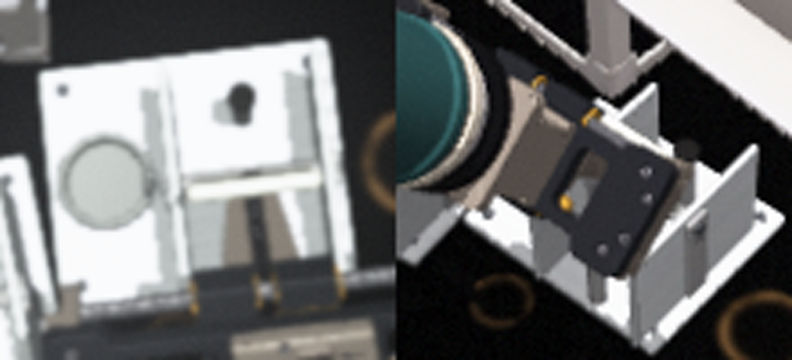

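The flag is nearly upright: its bead shows edge-on at crop pixel (250,185), and the near rest is uncovered. I'll continue over and press down.

Run:
```python
from plan import *
A=np.load('A.npy'); robot.hold(.1); f0=np.array(robot.current_ft_force()); stop=False
for i,q in enumerate(A[17:]):
    robot.move_joints(list(q)); f=robot.current_ft_force()
    print(17+i,round(robot.current_clock(),2),f-f0,(robot.current_position()-fk(V,q)[3][0])*1e3)
    if np.linalg.norm(f-f0)>9: stop=True; print('STOP');break
if not stop:
    p=np.array(robot.current_position()); r=robot.move_straight(list(p-[0,0,.012]),max_speed=.012,until_force=6)
    robot.hold(.2); print('press',r,(robot.current_position()-p)*1e3,robot.current_ft_force()-f0,robot.current_clock())
```

```text
17 8.92 [-0.857  0.625 -1.076] [-0.092 -0.027 -0.079]
18 9.17 [ 0.561 -0.322  0.903] [-0.181 -0.031 -0.116]
19 9.42 [0.22  0.363 0.459] [-0.197 -0.054 -0.093]
20 9.67 [ 0.102  0.644 -0.244] [-0.216 -0.133 -0.095]
21 9.92 [ 0.14  -0.529 -1.229] [-0.229 -0.107 -0.073]
22 10.17 [-0.539 -1.04  -0.165] [-0.222 -0.159 -0.054]
23 10.42 [ 0.482 -0.293 -0.552] [-0.223 -0.128 -0.046]
24 10.67 [0.167 0.094 0.105] [-0.203 -0.185 -0.023]
25 10.92 [-0.905 -0.206 -0.289] [-0.176 -0.236 -0.004]
26 11.17 [-0.188 -0.14  -0.235] [-0.172 -0.197  0.033]
27 11.42 [-0.17  -0.528  0.462] [-0.126 -0.18   0.066]
28 11.67 [ 0.69   0.233 -1.182] [-0.128 -0.169 -0.019]
29 11.92 [ 0.318  2.027 -0.081] [-0.118 -0.128 -0.061]
30 12.17 [ 0.001 -0.749  0.143] [-0.131 -0.126 -0.112]
31 12.42 [ 0.368 -0.18  -0.136] [-0.125 -0.12  -0.13 ]
32 12.67 [-0.125 -0.079 -1.23 ] [-0.145 -0.145 -0.16 ]
33 12.92 [1.142 0.105 0.051] [-0.161 -0.1   -0.167]
34 13.17 [0.843 0.452 0.097] [0.196 0.126 0.176]
press True [ 0.27  -0.062 -0.68 ] [-2.86   0.116  4.531] 13.7333
```

It pressed firm about 0.7 mm past the predicted far rest position. I'll back out along the fingers and look.

Run:
```python
from plan import *
import cv2
A=np.load('A.npy'); p=np.array(robot.current_position())
d=Ro.from_euler('xyz',robot.current_eef_rot()).apply([0,0,1]); print(d)
robot.move_straight(list(p+[0,0,.015]),max_speed=.05)
robot.move_straight(list(p+[0,0,.02]-.05*d),max_speed=.1)
for n in (26,22,18): 
    pass
print(robot.current_clock(),robot.current_position(),clear(np.array(robot.current_joint_positions())),robot.current_ft_force())
a=robot.capture('top')[200:330,160:370]; b=robot.capture('scene')[170:300,160:370]
cv2.imwrite('pics/end.png',cv2.resize(np.vstack([a,b])[:,:,::-1],None,fx=2.3,fy=2.3))
```

```text
[ 0.779  0.094 -0.62 ]Traceback (most recent call last):
  File "<stdin>", line 6, in <module>
rig.MotionError: the arm cannot follow that straight line within its joint ranges
```

Run:
```python
from plan import *
import cv2
q=np.array(robot.current_joint_positions())
for k in np.linspace(0,1,5)[1:]:
    n,e=ik((.052-.05*k,.10+.03*k,.9-.1*k),q,reg=2,flip=np.pi,wx=1e-3); print(e,np.abs(n-q).max(),clear(n))
    if e>1e-3 or np.abs(n-q).max()>.4 or clear(n)<.075: break
    robot.move_joints(list(n)); q=n
print(robot.current_clock(),robot.current_position(),robot.current_ft_force())
a=robot.capture('top')[200:330,160:370]; b=robot.capture('scene')[170:300,160:370]
cv2.imwrite('pics/end.png',cv2.resize(np.vstack([a,b])[:,:,::-1],None,fx=2.3,fy=2.3))
```

```text
2.6820649745400165e-09 0.049896621574305855 0.12612688952789403
3.446639144342878e-07 0.3115432772828699 0.11183740226993129
3.022881326451502e-07 0.466632554934048 0.09680260467243927
14.8417 [0.568 0.234 0.115] [ 0.098  0.39  -0.402]
```

View pics/end.png

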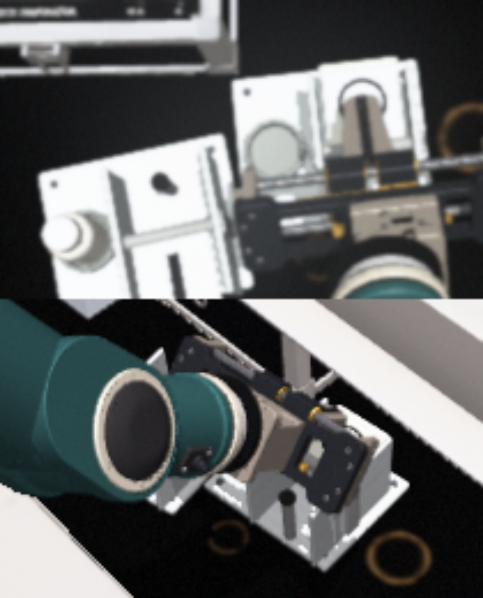

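The ring mark shows on the far side at (360,95). The nest is at about (279,264), the same pixel as before, and the fingers are clear. Handing in.

```bash
python3 -c "
from rig import robot
print(robot.finish_job(),robot.current_clock())"
```

```text
the job is handed in; nothing more can be done
the job is handed in; nothing more can be done
```

The empty stand's flag was swung over and pressed flat on its far side with the ring mark showing; the stand had not visibly moved in the last picture, and the job was handed in at about 15 s, but no verdict came back.

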